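Span calibration of the bench hanging scale

TASK

Calibrate the bench hanging scale: hang the test weight by its bail on the scale's hook, lowering it gently, and let go of it so that it hangs freely. Then take the stepped steel drift, reach its thin nose through the round hole in the scale's front panel and hold the recessed calibration button fully down, without forcing it and never before the weight is hanging. Finish like that, with the drift still gripped, the button held down and the weight hanging still, and leave the other things where they are.

Things in the scene. Friction and masses are not known exactly. Their poses are not given: they have to be found in the camera images.
- scale: fixed scale on the right-hand bench: dark base 150 x 210 mm; on its right a grey console (y = -100 to -10 mm, 101 mm high, front at x = -75 mm); on its left a column 229 mm high with an aluminium load-cell bar (18 mm wide, z = 189 to 215 mm, at y = +55 mm, ending at x = -35 mm) and the hook. Origin: centre of the base's underside; x to its back, y to its left, z up
- hole_mouth (a point): centre of the 18 mm round hole in the console's front panel, in the panel's front face, 42 mm above the bench; axes as the scale: the hole runs level along the scale's +x. The button's face lies 15 mm inside the hole
- cal_button (a joint): travel of the recessed button (14 mm cap) along the scale's +x, m: 0 released, 0.006 against its stop; a spring pushes it back with 2.5 N at the start and 4.5 N fully down
- load_hook: the scale's steel hook of 8 mm round bar, fixed to the end of the load-cell bar; its frame is the scale's. It runs along the scale's -x from the bar, dips to a valley (top of the round bar 200 mm above the bench) and turns up to a tip 73 mm in front of the scale's origin, 220 mm above the bench
- hook_seat (a point): where the centre of the bail's kink comes to rest when the weight hangs in the valley of the hook: 204 mm above the bench, 19 mm in front of the bar's end and 19 mm behind the middle of the upturned tip; axes as the scale
- test_weight: about 0.5 kg, starts on the left-hand stand: dark block 34 x 112 x 22 mm with a stiff fixed bail of 8 mm bar in its y-z plane, 108 mm wide. On the bail's two shoulders sit flat-sided black grips, 10 mm thick in x, 23 mm along y, 14 mm high, centred at y = +-33 mm, z = 80 mm; between them a kink rises to 88 mm. Origin: centre of underside; y along the block, z up. It hangs with y across the hook
- bail_kink (a point): centre of the bar at the middle of the bail's kink, 88 mm above the block's underside; axes as the test weight
- drift_punch: stepped steel drift lying on the right-hand bench, 120 mm long, 70 g: round body 15.7 mm thick from y = -15 to +60 mm, thin nose (9 mm) towards -y, ending at y = -60 mm. Origin at mid-length on its underside as built, 7.9 mm off the axis (it may have rolled); y along it, away from the nose
- punch_tip (a point): end of the drift's nose, on its axis; axes as the drift
- brass_drift: bystander: plain thick brass-coloured drift, 23 mm round, 102 mm long, lying on the right-hand bench; too thick for the hole. Origin on the underside at mid-length, y along it
- cup_a: bystander: small aluminium cup, 45 mm wide, 52 mm high, on the left-hand stand; origin at the centre of its underside
- cup_b: bystander: a second such cup

How it is judged (in metres and radians):
On the way, in this order (a step that is already met when the one before it is completed fails the run):
1. the test weight hangs by its bail in the hook, let go (distance between bail_kink and hook_seat below 0.012 m and contact force between test_weight and load_hook above 2.5 N and contact force between each of the arm, the fingers and test_weight below 0.2 N and linear speed of test_weight below 0.2 m/s), for 0.2 s.
2. the drift, gripped in the fingers, holds the recessed button fully down (value of joint cal_button above 0.0045 m and x of punch_tip in the frame of hole_mouth above 0.016 m and contact force between the fingers and drift_punch above 2 N), for 0.3 s.
At the end, for the whole second after the job is handed in: The drift, gripped in the fingers with its nose at least 16 mm inside the hole, holds the button at least 4.5 mm down; the weight hangs upright (0.15 rad) and still in the hook's valley, kink within 12 mm of the seat, carried by the hook and untouched by the robot (all of step 2 and distance between bail_kink and hook_seat below 0.012 m and contact force between test_weight and load_hook above 2.5 N and angle between test_weight's own z axis and vertical below 0.15 rad and linear speed of test_weight below 0.1 m/s and contact force between each of the arm, the fingers and test_weight below 0.2 N); the arm keeps its last pose, push and grip.
It fails at once if the button is pressed while the weight is not on the hook (value of joint cal_button above 0.003 m and distance between bail_kink and hook_seat above 0.03 m).
It fails at once if the hook is knocked or loaded with more than 60 N (contact force between load_hook and anything else above 60 N).
It fails at once if the drift is forced against the button or panel with more than 40 N (contact force between drift_punch and scale above 40 N).
It fails at once if a bystander is moved (distance of any of brass_drift, cup_a, cup_b from where it was at the start of the episode above 0.03 m).
It also fails if it takes over 72 s, if anything falls off the work surface, if the arm or the gripper's body presses on something with over 40 N, if the wrist force passes 120 N, or if a joint passes its speed limit or range.

ROBOT

A 6-joint arm with a two-finger parallel gripper is mounted at the origin on a cart in front of the work surface, level with it; the furniture and walls round the work are solid. World frame = base frame: x ahead of the robot, y to its left, z up, the work surface at z = 0. Lengths are in mm, angles in rad, forces in N, time in s.
With the tool pointing down it reaches from about 350 to 975 mm from the base axis. Payload 7.1 kg.
Tool frame: the origin (TCP) lies on the front face of the gripper's body, between the roots of the fingers; the fingertips stand 80 mm ahead of it and the grasp point (between the pads) lies 61 mm ahead of it (env.tips_ahead is the distance from the TCP to the fingertips, in mm); z points along the fingers, y is the line along which they close (so a half turn about z gives the same grasp; the last joint's range is limited). The gripper opens to 88 mm and grips with 3 to 60 N. Pads are 20 mm wide; open, the fingers measure 115 mm over their backs; the gripper's body (75 mm by 178 mm) begins 61 mm behind the grasp point.
Start: joints at [1.254, 0.423, 1.63, -0, 1.089, -0.019], TCP at [183.354, 597.484, 302.675] pointing down, gripper open.
Joint ranges: [-3, 3], [-0.9, 2.11], [0.09, 2.58], [-1.31, 4.45], [0.11, 2.69], [-2.54, 2.54]. Speed limits (rad/s): [2.39, 2.39, 3.01, 3.14, 3.14, 3.14].

INTERFACE

Orientations are given as a unit quaternion [x, y, z, w].
In Python, from station import env, set_gripper, viewer, workorder gives the robot as it stands. Calls block until the motion is done:
- env.reach(position, orientation): joint-space move of the TCP to a pose.
- env.move_l(position, rot=None, rate=150, f_stop=None): straight line of the TCP; rot=None keeps the orientation; rate is the mean speed in mm/s. With f_stop (N) it stops when the force on the tool has changed by that much, and returns True; else False.
- env.move_joints(angles): joint-space move.
- set_gripper(opening): finger opening in mm; the grip force is fixed at half the most; returns when the fingers have stopped.
- env.hold(seconds).
- env.ik(position, orientation): joint angles nearest the present ones, or None.
- env.read_state(): the state.
- viewer.camera(name): name is "scene" or "side" or "wrist"; returns the picture (400x640x3 uint8, blue, green, red); there is no depth.
- viewer.camera_params(name): a dict with "fx", "fy", "cx", "cy" (pixels), "pose" (4x4, takes a point from camera to world coordinates); the wrist camera has in their place "tool_from_camera" (4x4, takes a point from camera to tool coordinates, whose origin is the TCP and whose axes are the flange's). Camera axes: x right, y up, looking along -z (the intrinsics and any distortion apply to the point x, -y, -z); pixel columns grow to the right and rows downward; lengths in mm; the calibration is good to about 2 mm. A picture is of the moment at which its call begins: read the wrist's pose just before it. camera_params takes no time and is no camera call.
A pose or a line that the arm cannot do raises env.IKError and nothing moves.
- workorder.sign_off(): hands the job in; it is judged then, once.
The state is a dict: "time_s": time; "qpos": joint angles; "dq": joint speeds; "tau": joint torques, N m; "tool_pos": TCP position; "orientation": TCP orientation; "force": force on the tool from outside, world axes, zero at the start; "wrist_torque": the same for the moment, N m; "width": finger opening in mm; "grip_force": force on a finger pad.
Only numpy, scipy, OpenCV 4.12 (cv2) and the standard library are available. Lean on these libraries where they do the work, as an engineer would, in place of code of your own. Each camera call takes 0.05 s, during which the arm holds its last target. There are 200 camera calls.

## Working session

There is one attempt and no reset: what is moved stays moved. The work goes in short steps, each a Python script; the robot and the scene stay as the last script left them, time stands still between calls to the robot, and variables do not carry over. Pictures are saved under pics/ and viewed, at most 10 in all, crops included, and the job is handed in when it is done.

```bash
ls; mkdir -p pics
python3 - <<'E'
from station import env,viewer
import cv2,numpy as np
np.set_printoptions(precision=4,suppress=True)
for n in("scene","side","wrist"):
    cv2.imwrite(f"pics/{n}0.png",viewer.camera(n)); print(n,viewer.camera_params(n))
print(env.read_state())
E
```

```text
pics
scene {'fx': 392.9083474747407, 'fy': 392.9083474747407, 'cx': 322.79735427116304, 'cy': 196.92736662759305, 'pose': array([[   0.9005,    0.2826,   -0.3305,   53.5244],
       [  -0.4346,    0.5577,   -0.7072, -850.6802],
       [  -0.0156,    0.7805,    0.625 ,  903.2688],
       [   0.    ,    0.    ,    0.    ,    1.    ]])}
side {'fx': 440.6387915840662, 'fy': 440.6387915840662, 'cx': 317.844098048156, 'cy': 188.75092781626685, 'pose': array([[    0.9995,     0.0039,     0.0312,   503.9162],
       [    0.025 ,     0.5036,    -0.8636, -1290.8728],
       [   -0.0191,     0.8639,     0.5033,   917.2951],
       [    0.    ,     0.    ,     0.    ,     1.    ]])}
wrist {'fx': 320.7937845065117, 'fy': 320.7937845065117, 'cx': 317.4695004865726, 'cy': 204.0634315081112, 'tool_from_camera': array([[  0.0001,   0.9603,   0.279 ,  74.9308],
       [  1.    ,  -0.0003,   0.0007,   0.7024],
       [  0.0007,   0.279 ,  -0.9603, -81.6107],
       [  0.    ,   0.    ,   0.    ,   1.    ]])}
{'time_s': 0.15, 'qpos': array([ 1.254 ,  0.4237,  1.6304,  0.    ,  1.0886, -0.019 ]), 'dq': array([-0.0004, -0.0022, -0.0032, -0.0007, -0.0003,  0.0003]), 'tau': array([  0.0005, -54.4982, -27.3919,   0.0643,   0.0205,  -0.0001]), 'tool_pos': array([183.2541, 597.2063, 302.0993]), 'orientation': array([ 0.1483,  0.9889, -0.0006, -0.0001]), 'force': array([-0.511 ,  0.2142, -0.305 ]), 'wrist_torque': array([ 0.0416,  0.0191, -0.0614]), 'grip_force': 0.0, 'width': 87.9650534359054}
```

View pics/scene0.png

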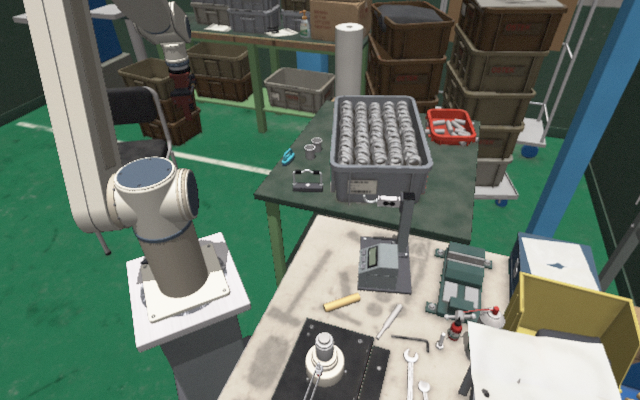

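View pics/side0.png

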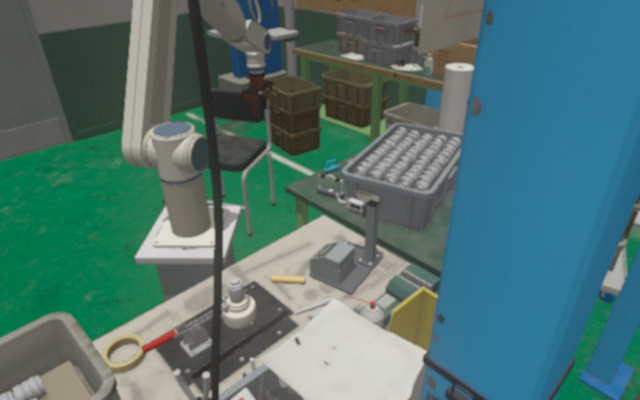

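View pics/wrist0.png

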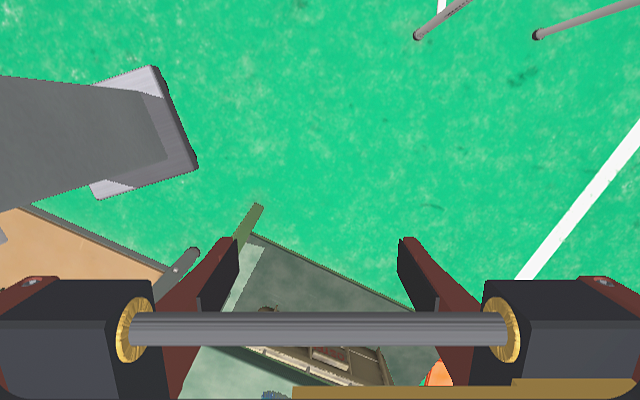

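```bash
cat > h.py <<'E'
import numpy as np,cv2
from scipy.spatial.transform import Rotation as R
from station import env,set_gripper,viewer,workorder
np.set_printoptions(precision=3,suppress=True)
def tcp():
    s=env.read_state();T=np.eye(4);T[:3,:3]=R.from_quat(s["orientation"]).as_matrix();T[:3,3]=s["tool_pos"];return T
def snap(name,file):
    p=viewer.camera_params(name)
    P=tcp()@p["tool_from_camera"] if name=="wrist" else p["pose"]
    im=viewer.camera(name);cv2.imwrite(f"pics/{file}.png",im)
    np.savez(f"pics/{file}.npz",P=P,k=[p["fx"],p["fy"],p["cx"],p["cy"]]);return im
def ray(file,px):
    d=np.load(f"pics/{file}.npz");fx,fy,cx,cy=d["k"];P=d["P"]
    v=P[:3,:3]@np.array([(px[0]-cx)/fx,-(px[1]-cy)/fy,-1.]);return P[:3,3],v/np.linalg.norm(v)
def atz(file,px,z):
    o,v=ray(file,px);return o+v*(z-o[2])/v[2]
def tri(*obs):
    A=np.zeros((3,3));b=np.zeros(3);rs=[ray(*o) for o in obs]
    for o,v in rs: M=np.eye(3)-np.outer(v,v);A+=M;b+=M@o
    x=np.linalg.solve(A,b);return x,max(np.linalg.norm(np.cross(x-o,v)) for o,v in rs)
def proj(file,X):
    d=np.load(f"pics/{file}.npz");fx,fy,cx,cy=d["k"];P=d["P"]
    c=P[:3,:3].T@(np.asarray(X)-P[:3,3]);return np.array([cx-fx*c[0]/c[2],cy+fy*c[1]/c[2]])
def down(yaw):  # tool pointing down, tool x at angle yaw in the world
    x=np.array([np.cos(yaw),np.sin(yaw),0]);z=np.array([0,0,-1.]);return R.from_matrix(np.c_[x,np.cross(z,x),z]).as_quat()
E
python3 - <<'E'
from h import *
snap("scene","sc");snap("side","si")
for n,px in dict(punchA=(399,306),punchB=(379,337),brassA=(325,307),brassB=(358,297),basefr=(411,292),basefl=(361,286),basebl=(362,238)).items(): print(n,atz("sc",px,5))
for z in(0,-50,-100): print(z,atz("sc",(307,188),z),atz("si",(328,190),z),atz("sc",(310,158),z))
print(tri(("sc",(409,192)),("si",(372,202))))
im=cv2.imread("pics/sc.png");a=cv2.resize(im[225:345,315:455],None,fx=4,fy=4,interpolation=2)
b=cv2.resize(im[130:210,270:420],None,fx=5,fy=5,interpolation=2)
cv2.imwrite("pics/c1.png",a);cv2.imwrite("pics/c2.png",b)
E
```

```text
punchA [ 507.306 -352.871    5.   ]
punchB [ 409.247 -407.994    5.   ]
brassA [ 326.486 -266.684    5.   ]
brassB [ 422.786 -277.834    5.   ]
basefr [ 563.774 -328.972    5.   ]
basefl [ 449.307 -248.594    5.   ]
basebl [549.279 -82.543   5.   ]
0 [501.307 247.214   0.   ] [489.107 272.534   0.   ] [596.951 431.362   0.   ]
-50 [526.093 307.987 -50.   ] [488.3   357.752 -50.   ] [627.032 502.328 -50.   ]
-100 [ 550.88   368.761 -100.   ] [ 487.492  442.971 -100.   ] [ 657.113  573.295 -100.   ]
(array([ 624.372, -186.131,  232.855]), np.float64(4.883426429667441))
```

View pics/c2.png

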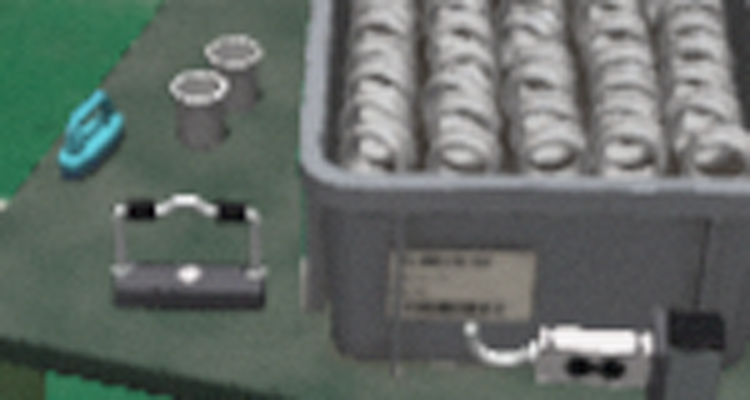

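Crop: the weight stands with its bail's kink at scene (307,171), grips at (298,172) and (316,172); hook tip about (364,196), bar end (378,200), cups at (310,150),(317,143). The scale's +x points roughly (0.82,-0.57). Next come wrist-camera pairs over both places.

Run:
```python
from h import *
q=down(np.pi)
env.reach([560,310,340],q); a=snap("wrist","w1")
env.reach([560,200,340],q); b=snap("wrist","w2")
env.reach([600,-160,440],q); c=snap("wrist","s1")
env.reach([540,-330,440],q); d=snap("wrist","s2")
cv2.imwrite("pics/W.png",np.vstack([a[:290],b[:290]]));cv2.imwrite("pics/S.png",np.vstack([c[:290],d[:290]]))
print(env.read_state()["time_s"])
```

```text
4.85
```

View pics/W.png

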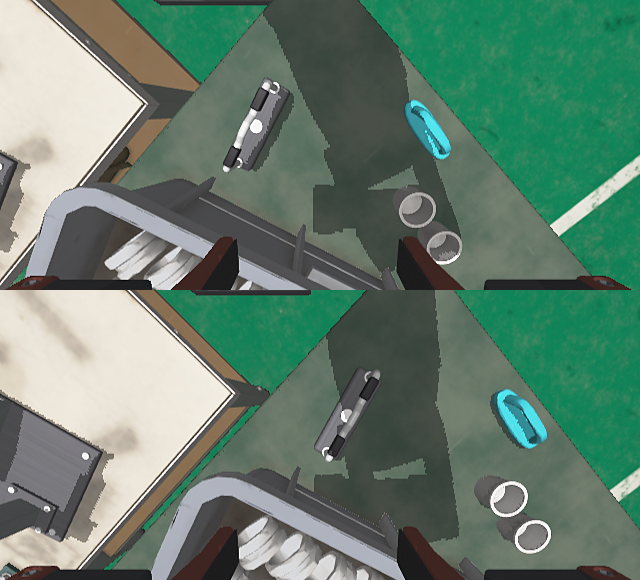

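View pics/S.png

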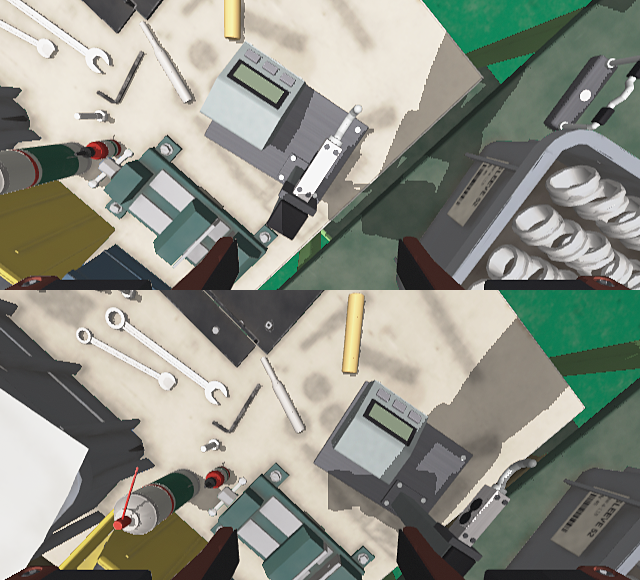

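W: weight in w1 about (257,125) with grips at (262,95),(232,157); in w2 about (347,125); cups well away. S: drift in s1 from nose (141,21) to tail (188,101), in s2 nose (264,67) to tail (299,140); hook tip s1 (355,110), s2 (530,172). Zoom for precise pixels.

Run:
```python
import cv2,numpy as np
r=lambda f,x,y,w,h,s:cv2.resize(cv2.imread(f"pics/{f}.png")[y:y+h,x:x+w],None,fx=s,fy=s,interpolation=cv2.INTER_NEAREST)
top=np.hstack([r("w1",215,72,100,108,4)[:, :400],r("w2",305,72,100,108,4)])
cv2.imwrite("pics/Z1.png",top)
a=r("s1",200,36,180,200,3)[:600];b=r("s2",310,84,260,200,3)
cv2.imwrite("pics/Z2.png",np.hstack([cv2.resize(a,(355,394)),cv2.resize(b[:,:],(445,342)) if 0 else np.pad(cv2.resize(b,(445,342)),((0,52),(0,0),(0,0)))]))
```

```text
(no output)
```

View pics/Z1.png

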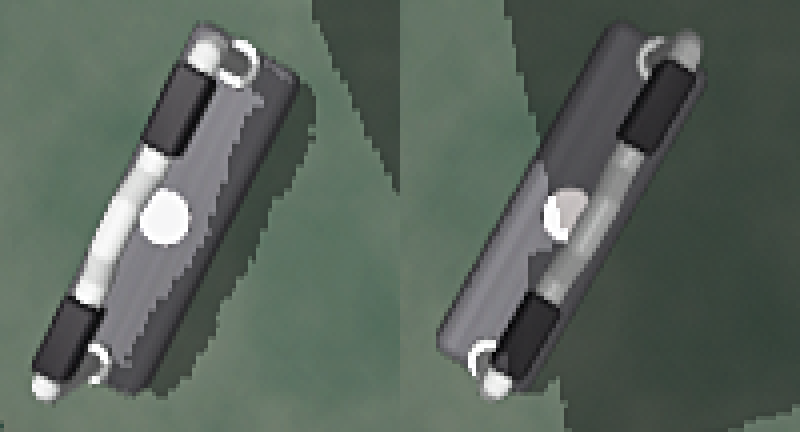

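View pics/Z2.png

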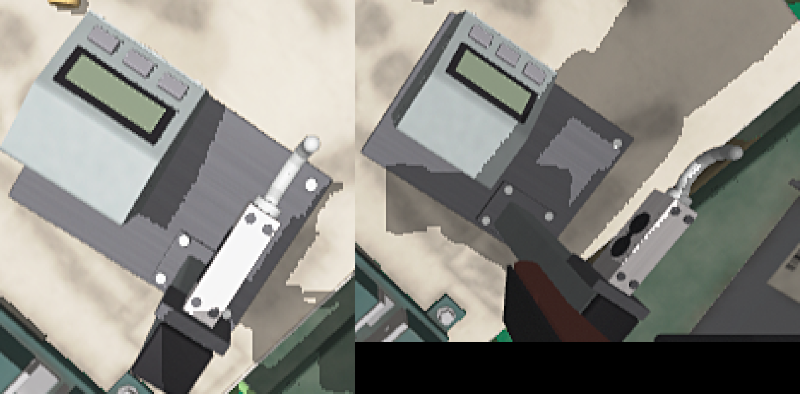

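Run:
```python
from h import *
U=tri(("w1",(260.25,98)),("w2",(369.5,98)));L=tri(("w1",(232.5,156.25)),("w2",(336.75,155.75)));K=tri(("w1",(243,128.25)),("w2",(354.3,128.25)))
print("U",U,"L",L,"K",K)
d=U[0]-L[0];print(np.linalg.norm(d),np.degrees(np.arctan2(d[1],d[0])))
A=lambda x,y:("s1",(200+x/1.972,36+y/1.972));B=lambda x,y:("s2",(310+x/1.7115,84+y/1.7115))
for n,a,b in [("tip",(311,145),(381,154)),("baseFL",(330,180),(278,139)),("baseBR",(10,197),(7,155)),("conFR",(88,13),(107,10)),("conFL",(205,92),(198,72)),("conBL",(125,222),(126,180)),("rivetFL",(311,185),(262,144))]:
    print(n,tri(A(*a),B(*b)))
for n,a,b in [("pt",(141,21),(264,67)),("ptail",(188,101),(299,140))]: print(n,tri(("s1",a),("s2",b)))
print(tri(("w1",(417,195)),("w2",(508,208))))
```

```text
U (array([472.41 , 252.746,  80.028]), np.float64(0.31334133991747776)) L (array([530.914, 220.502,  80.497]), np.float64(0.04349223046373418)) K (array([501.505, 236.676,  94.527]), np.float64(0.3056700629187255))
66.80272093702753 151.13942343826076
tip (array([ 523.806, -122.218,  217.44 ]), np.float64(0.08071382860526247))
baseFL (array([548.9  , -81.796,  12.839]), np.float64(0.21660154536597592))
baseBR (array([ 563.267, -334.028,   12.115]), np.float64(0.7952751813567742))
conFR (array([ 438.606, -254.161,   58.754]), np.float64(0.5999922345719771))
conFL (array([ 487.111, -176.86 ,   56.983]), np.float64(1.120969567551236))
conBL (array([ 574.67 , -233.688,   71.267]), np.float64(0.7582383944212521))
rivetFL (array([552.953, -96.866,  14.737]), np.float64(0.12415525971158511))
pt (array([ 404.136, -406.736,   17.171]), np.float64(0.07854183070046057))
ptail (array([ 510.328, -358.376,    1.95 ]), np.float64(0.20990159838010672))
(array([587.925, 427.088,  56.091]), np.float64(8.293785416248692))
```

Everything triangulates consistently: grips at z≈80 and 66.8 mm apart; scale origin ≈(556,-208.3) with yaw -32.2°, the measured hook tip agreeing to 1 mm. Grasp the U grip.

```bash
cat >> h.py <<'E'
YS=np.radians(-32.2);O=np.array([556.,-208.3,0]);RS=R.from_euler("z",YS)
S=lambda x,y,z:O+RS.apply([x,y,z])          # scale -> world
def st(): s=env.read_state();print("t %.2f"%s["time_s"],s["tool_pos"],"F",s["force"],"w %.1f"%s["width"],"g %.1f"%s["grip_force"],"q",s["qpos"])
E
python3 - <<'E'
from h import *
print("bin",tri(("w1",(75,190)),("w2",(215,188))))
set_gripper(50)
q=down(np.radians(151.1));g=[472.4,252.7,141]
env.reach([g[0],g[1],250],q);st()
env.move_l(g,rate=100,f_stop=8);st()
set_gripper(0);st()
env.move_l([g[0],g[1],310],rate=100);st()
snap("scene","h1");snap("wrist","h2")
E
```

```text
bin (array([544.265, 119.046, 174.839]), np.float64(0.5881199858960122))
t 7.81 [472.942 252.33  250.258] F [-0.335 -0.173  0.672] w 49.9 g 0.0 q [ 0.468  0.364  1.867 -0.     0.91  -0.598]
t 9.05 [472.76  252.897 141.553] F [-0.401 -0.442 -0.05 ] w 50.0 g 0.0 q [ 0.469  0.539  1.918  0.     0.684 -0.597]
t 9.75 [472.246 252.581 140.937] F [-1.878 -0.082  1.159] w 10.0 g 30.0 q [ 0.469  0.54   1.918 -0.     0.684 -0.597]
t 11.59 [472.182 252.56  309.373] F [-0.102  0.103 -4.928] w 9.5 g 30.0 q [ 0.469  0.284  1.821  0.     1.037 -0.597]
```

Run:
```python
from h import *
env.move_l([472.2,252.6,345],rate=150)
yaw=YS+np.pi/2; q=down(yaw); off=33*np.array([np.cos(yaw),np.sin(yaw),0])+[0,0,53]
env.reach(S(-135,55,258)+off,q)
env.move_l(S(-54,55,248)+off,rate=80);st()
out=[]
for n,c in(("scene",(300,150,130,100)),("side",(310,130,130,100))):
    im=snap(n,"p"+n);m=im.copy()
    x,y,w,h=c;m=cv2.resize(m[y:y+h,x:x+w],None,fx=5,fy=5,interpolation=cv2.INTER_CUBIC)[:, :400 if 0 else None]
    for P in(S(-54,55,248),S(-73,55,218),S(-54,88,240),S(-54,22,240)):
        u=((proj("p"+n,P)-[x,y])*5).astype(int);cv2.circle(m,tuple(map(int,u)),3,(0,0,255),1)
    out.append(m)
a=np.vstack(out);cv2.imwrite("pics/H.png",cv2.resize(a,(390,600),interpolation=cv2.INTER_AREA) if 0 else np.hstack([cv2.resize(o,(400,308)) for o in out]))
```

```text
t 14.45 [ 556.794 -104.826  300.99 ] F [-0.498 -0.51  -4.342] w 9.4 g 30.0 q [-0.207  0.34   1.762  0.     1.04   0.355]
```

View pics/H.png

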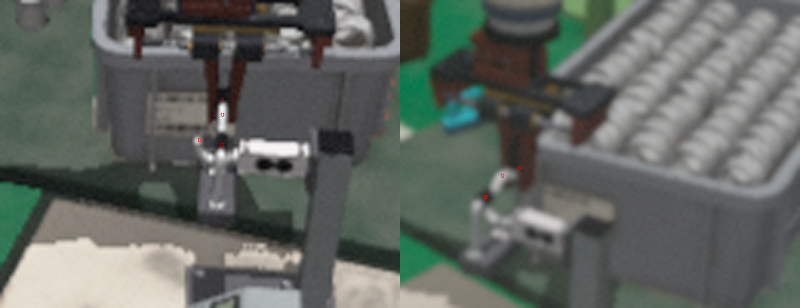

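The projected markers (kink, both grips, tip) fall on the weight and hook: no noticeable sag, kink above the valley. Lower it.

Run:
```python
from h import *
yaw=YS+np.pi/2; off=33*np.array([np.cos(yaw),np.sin(yaw),0])+[0,0,53]
env.move_l(S(-54,55,212)+off,rate=60);st()
print(env.move_l(S(-54,55,198)+off,rate=12,f_stop=3));st()
```

```text
t 15.30 [ 557.339 -105.081  264.985] F [ 0.616 -0.328 -4.296] w 9.7 g 30.0 q [-0.207  0.386  1.789  0.     0.966  0.355]
True
t 16.06 [ 557.169 -105.054  256.051] F [-0.056 -0.146  4.352] w 9.4 g 30.0 q [-0.207  0.398  1.796 -0.     0.948  0.355]
```

Run:
```python
from h import *
p=env.read_state()["tool_pos"]
env.move_l(p+[0,0,.8],rate=5);st()
set_gripper(30);env.hold(.3);st()
p=p+[0,0,120];env.move_l(p,rate=100);env.hold(.3);st()
# look at the panel: camera in front, tilted tool. tool x = -scale x, tool z tilted toward +x scale
th=np.radians(30);z=RS.apply([np.sin(th),0,-np.cos(th)]);x=RS.apply([-np.cos(th),0,-np.sin(th)])
Q=R.from_matrix(np.c_[x,np.cross(z,x),z]).as_quat()
env.reach(S(-190,-20,330),Q) ;st()
im=snap("wrist","hole");
for P in(S(-75,-55,42),S(-75,-100,5),S(-75,-10,5),S(-54,55,204)): print(proj("hole",P))
a=snap("scene","q1");b=snap("side","q2")
big=np.vstack([im[:,:],np.zeros((200,640,3),np.uint8)])
big[400:600,:260]=cv2.resize(a[150:250,310:440],(260,200));big[400:600,260:520]=cv2.resize(b[130:230,310:440],(260,200))
cv2.imwrite("pics/F.png",big)
```

```text
t 16.62 [ 557.02  -105.001  256.505] F [ 1.058 -0.334 -1.583] w 9.5 g 30.0 q [-0.207  0.398  1.794  0.     0.953  0.355]
t 17.46 [ 557.185 -105.051  256.847] F [-0.452  0.211  0.61 ] w 30.0 g 0.0 q [-0.207  0.398  1.794  0.     0.953  0.355]
t 19.10 [ 557.115 -105.058  375.71 ] F [-0.344  0.578  0.536] w 30.1 g 0.0 q [-0.207  0.261  1.687  0.     1.196  0.355]
t 20.32 [ 385.357 -124.162  330.622] F [ 0.67  -0.735  0.312] w 29.7 g 0.0 q [-0.256 -0.101  2.287 -0.337  0.474 -1.   ]
[286.901 137.029]
[253.31 120.2 ]
[324.313 120.108]
[400.78  262.567]
```

View pics/F.png

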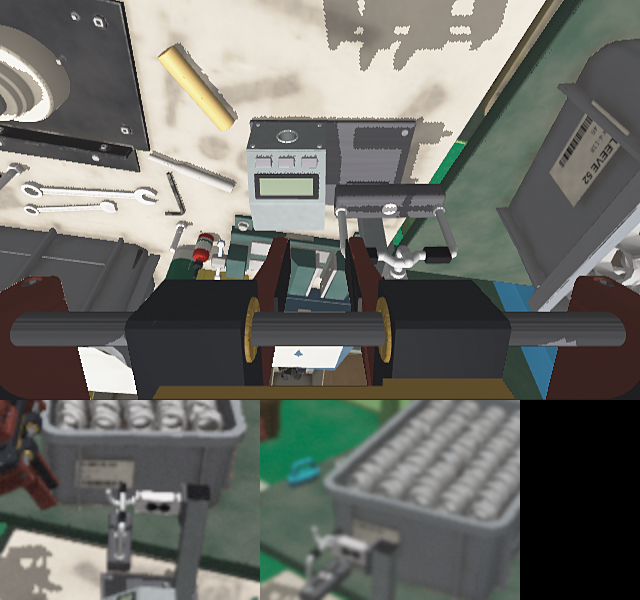

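F shows the hole at (287,136), matching the predicted (287,137), so y≈-55; the weight hangs level by its bail, with its kink at (400,262) as predicted; drift from (150,153) nose to (236,187) tail. Now fetch the drift.

Run:
```python
from h import *
T=[atz("s1",(141,21),7.9),atz("s2",(264,67),7.9),atz("hole",(150,153),7.9)]
E=[atz("s1",(188,101),7.9),atz("s2",(299,140),7.9),atz("hole",(236,187),7.9)]
print(np.array(T),np.array(E))
t=np.mean(T[:2],0);e=np.mean(E[:2],0);u=(e-t)[:2];print(np.linalg.norm(u),np.degrees(np.arctan2(u[1],u[0])))
# thresholded drift outline in s1,s2 (light grey metal on bench): local edge check
for f,(x,y,w,h) in(("s1",(130,10,75,105)),("s2",(250,55,65,95))):
    im=cv2.imread(f"pics/{f}.png")[y:y+h,x:x+w];hsv=cv2.cvtColor(im,cv2.COLOR_BGR2HSV)
    m=((hsv[...,1]<18)&(hsv[...,2]>90)).astype(np.uint8);n,l,s,c=cv2.connectedComponentsWithStats(m)
    i=1+np.argmax(s[1:,4]);ys,xs=np.nonzero(l==i);P=np.c_[xs+x,ys+y].astype(float)
    v=np.linalg.svd(P-P.mean(0),full_matrices=False)[2][0];k=(P-P.mean(0))@v;a,b=P.mean(0)+v*k.min(),P.mean(0)+v*k.max()
    print(f,s[i,4],a,b,atz(f,a,7.9),atz(f,b,7.9))
```

```text
[[ 401.829 -411.275    7.9  ]
 [ 403.082 -408.194    7.9  ]
 [ 401.67  -404.826    7.9  ]] [[ 510.695 -356.164    7.9  ]
 [ 509.619 -357.969    7.9  ]
 [ 512.499 -349.131    7.9  ]]
119.88966129242007 26.059644480893336
s1 771 [140.734  21.561] [188.051 100.762] [ 402.547 -411.765    7.9  ] [ 510.349 -356.047    7.9  ]
s2 656 [262.165  66.914] [300.431 140.777] [ 402.965 -410.909    7.9  ] [ 510.824 -355.732    7.9  ]
```

Run:
```python
from h import *
t=np.array([402.8,-411.2]);e=np.array([510.6,-355.9]);u=(e-t)/np.linalg.norm(e-t);mid=(t+e)/2
g=mid+u*36; q=down(np.arctan2(u[1],u[0]));print(g)
set_gripper(40)
env.reach([*g,200],q);env.move_l([*g,95],rate=120)
print(env.move_l([*g,82.5],rate=30,f_stop=6));st()
set_gripper(0);env.hold(.2);st()
p=env.read_state()["tool_pos"];env.move_l(p+[0,0,110],rate=100);st()
Q=down(YS+np.pi)
for P in(S(-75-40-96,-55,190),S(-75-30-96,-55,116)): print(P,env.ik(P,Q))
a=snap("wrist","g1")
```

```text
[ 488.731 -367.118]
False
t 23.76 [ 488.6   -367.043   82.269] F [-0.099 -0.449 -0.171] w 40.0 g 0.0 q [-0.664  0.712  1.753 -0.     0.677  0.433]
t 24.48 [ 488.783 -367.162   82.591] F [ 0.451 -0.609  0.966] w 14.6 g 30.0 q [-0.664  0.712  1.753  0.     0.677  0.433]
t 25.73 [ 488.438 -366.887  191.845] F [ 0.37  -0.055 -0.684] w 14.7 g 30.0 q [-0.664  0.544  1.73   0.     0.869  0.433]
[ 348.145 -142.404  190.   ] [-0.42   0.269  2.235 -0.     0.638 -1.429]
[ 356.607 -147.732  116.   ] [-0.424  0.459  2.243 -0.     0.44  -1.432]
```

Run:
```python
from h import *
Q=down(YS+np.pi);Y=-54.7;T=lambda d,z=116.7:S(-75+d-96,Y,z)   # d = tip depth in hole
p=env.read_state()["tool_pos"];env.move_l([p[0],p[1],260],rate=120)
env.reach(T(-45,260),Q);env.move_l(T(-45),rate=120);env.move_l(T(-12),rate=60);env.hold(.2);st()
snap("scene","i1");snap("side","i2")
f0=env.read_state()["force"]
print(env.move_l(T(10),rate=20,f_stop=4));st()
```

```text
t 30.36 [ 371.616 -156.846  116.637] F [ 0.278  0.739 -0.533] w 15.0 g 30.0 q [-0.429  0.47   2.206  0.     0.466 -1.438]
False
t 31.71 [ 390.477 -168.723  116.675] F [ 0.043 -0.62  -1.072] w 14.9 g 30.0 q [-0.436  0.487  2.16   0.     0.494 -1.445]
```

The nose is 10 mm in without contact. Now press.

Run:
```python
from h import *
Y=-54.7;T=lambda d,z=116.7:S(-75+d-96,Y,z);ax=RS.apply([1,0,0])
d=10
while d<25:
    d+=1; hit=env.move_l(T(d),rate=10,f_stop=12);env.hold(.1)
    F=np.mean([(env.hold(.02),env.read_state()["force"])[1] for _ in range(4)],0)
    s=env.read_state();act=(s["tool_pos"]-T(0))@ax
    print(d,hit,"depth %.1f"%act,"Fx %.1f"%(F@ax),F)
    if hit or F@ax<-9: break
st()
```

```text
11 False depth 11.0 Fx -0.2 [-0.187  0.123 -0.722]
12 False depth 11.5 Fx -2.6 [-2.204  1.453 -0.29 ]
13 False depth 12.9 Fx -3.0 [-2.642  1.387 -0.762]
14 False depth 14.0 Fx -2.9 [-2.447  1.54  -0.768]
15 False depth 15.0 Fx -3.9 [-3.342  1.995 -0.911]
16 False depth 15.9 Fx -3.9 [-3.459  1.844 -0.948]
17 False depth 17.0 Fx -4.2 [-3.665  1.999 -1.045]
18 False depth 17.4 Fx -6.0 [-5.037  3.185 -0.613]
19 False depth 17.6 Fx -7.5 [-6.462  3.871 -0.446]
20 False depth 17.8 Fx -9.1 [-7.648  4.985  0.027]
t 35.88 [ 397.125 -173.108  116.163] F [-7.7    4.654 -0.49 ] w 14.8 g 30.0 q [-0.439  0.495  2.142  0.     0.509 -1.448]
```

Clear spring signature (2.6→4.3 N over 6 mm, then the hard stop). Quick check that the weight hasn't moved, then hand in.

Run:
```python
from h import *
env.hold(1)
a=snap("scene","e1");env.hold(.4);c=snap("scene","e2");b=cv2.imread("pics/q1.png")
u=proj("e1",S(-54,55,140)).astype(int);w=lambda i:i[u[1]-25:u[1]+20,u[0]-12:u[0]+15].astype(int)
print(np.abs(w(a)-w(b)).mean(),np.abs(w(a)-w(c)).mean(),(np.abs(w(a)-w(b)).max(2)>40).sum());st()
print(workorder.sign_off());st()
```

```text
2.0148148148148146 1.8834019204389574 0
t 37.38 [ 397.106 -173.108  116.162] F [-7.248  5.581  0.065] w 14.9 g 30.0 q [-0.439  0.495  2.142  0.     0.509 -1.448]
the job is handed in; nothing more can be done
None
the job is handed in; nothing more can be done
```

The test weight hangs still and released on the hook, and the gripped drift holds the calibration button against its stop with about 9 N; I handed the job in at 37.4 s, and sign-off gave no verdict.

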